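# Find the high side of a bent stirrer shaft under a dial indicator

## Task

A bent stirrer shaft lies in the two V-blocks of the runout bench. Take the slide by its black knob and lower the dial indicator until its plunger presses on the shaft and the needle has gone about half way round the dial (before any turning), let go, then turn the shaft by its impeller blades under the plunger, find the position where the needle reads highest, and leave the shaft there, at rest in both V-blocks with its high side up under the pressing plunger. Be gentle: never run the plunger to the end of its travel, shove the impeller hard or lift the shaft out of the V-blocks, and leave the marker, flask and beaker alone.

Things in the scene. Friction and masses are not known exactly. Their poses are not given: they have to be found in the camera images.
- bench: Fixed runout bench: grey base plate 210 x 310 mm, top 18 mm up. Origin on the worktop straight below the plunger; x points from the shaft to the post (away from the robot), y along the shaft away from the impeller, z up. Two steel 90-degree V-blocks, ground and oiled, at y = +70 and -70 mm, 24 mm thick, 56 mm wide, tops 72 mm up, hold the shaft's axis 62 mm up at x = 0. Post at x = 75 to 109 mm, 165 mm tall.
- shaft: Loose steel shaft, 12 mm thick, 286 mm long, 0.37 kg. Origin on its turning axis, midway between the V-blocks; y along it, away from the impeller; x and z turn with it. Between the V-blocks it is bowed 1.6 mm to one side (even over the middle 25 mm); which side is not given, has nothing to do with the blades and starts 50 degrees or more from the top. Friction holds it where it is left.
- impeller (a point): Centre of the impeller, on the axis, 105 mm from the shaft's origin towards -y. Hub 18 mm thick, 28 mm long. Four flat blades along the shaft's +x, -x, +z, -z, 3 mm thick, 22 mm wide, reaching 38 mm from the axis; one stands up at the start. 1 N across a blade's end turns the shaft, either way; a blade that leans over 30 degrees towards the finger that pushes it level tends to jam. Beside it only the base plate lies below.
- knob (a point): Centre of the round black knurled knob on top of the slide, 26 mm thick, 27 mm tall (half of it above this point), axis upright, free all round and above. It moves with the slide; at the slide's top it is 239 mm up, at x = 64 mm, y = 0 in the bench's frame.
- tip (a point): Lowest point of the plunger's ball tip (6 mm), straight above the bench's origin: 98 mm up with the slide at its top and the plunger out. Pressing on the seated shaft it stands 69.2 mm up at the high side and 66.0 mm at the low side half a turn away (the contacts give about 0.4 mm), so one turn of the shaft moves the needle by about 2 rad.
- carriage (a joint): How far the slide is lowered from its top, in m, 0 to 0.046; starts at 0 to 0.013. It carries knob, dial and plunger, is balanced, moves stiffly (about 9 N) and stays where it is left.
- needle (a joint): Angle of the dial's needle in rad, clockwise as the robot sees it; 0 = straight up = plunger fully out. One turn (6.283) is 10 mm of plunger, all the travel it has. White face of 61 mm in a 70 mm steel rim, facing the bench's -x, its centre 73 mm above the tip (plunger out); small divisions 0.2 mm, long ones 1 mm.
- plunger: The indicator's sprung steel plunger, 4.4 mm thick, under the dial; moves straight up by up to 10 mm, pressing with about 0.8 N fully out and 1.4 N fully in. Origin: at the bench's origin when slide and plunger are at their starts (slide at top, plunger out); moves up and down with it.
- marker_black: Marker pen lying behind the base plate, 136 x 17 mm, bystander; origin at its middle, underside.
- flask_50: Small conical glass flask, 51 mm wide, 85 mm tall, bystander left behind the base plate; origin under its centre.
- beaker_150: Glass beaker, 62 mm wide, 80 mm tall, bystander left of the base plate; origin under its centre.

How it is judged:
By the outcome, as a careful person would: the job done as asked, in the order asked, and still so for the second after the job is handed in, with the robot touching nothing.
It also fails if it takes over 67 s, if anything falls off the work surface, if the arm or the gripper's body presses on something with over 40 N, if the wrist force passes 120 N, or if a joint passes its speed limit or range.

## Robot

A 6-joint arm with a two-finger parallel gripper is mounted at the origin on a cart in front of the work surface, level with it; the furniture and walls round the work are solid. World frame = base frame: x ahead of the robot, y to its left, z up, the work surface at z = 0. Lengths are in m, angles in rad, forces in N, time in s.
With the tool pointing down it reaches from about 0.35 to 0.8 m from the base axis. Payload 7.3 kg.
Tool frame: the origin (TCP) lies between the finger pads; the fingertips stand 19 mm ahead of it and the grasp point (between the pads) is the TCP; x points along the fingers, y is the direction in which the jaws open and shut, and the axes are right-handed (so a half turn about x gives the same grasp; the last joint's range is limited). The gripper opens to 85 mm and grips with 20 to 120 N. Pads are 22 mm wide; open, the fingers measure 114 mm over their backs; the gripper's body (76 mm by 85 mm) begins 54 mm behind the grasp point. The pads swing forward as they close: fully open they stand 13 mm farther back than shut.
Start: joints at [1.17, 0.342, 1.524, -0, 1.275, -0.146], TCP at [0.132, 0.508, 0.25] pointing down, gripper open.
Joint ranges: [-2.53, 2.53], [-0.77, 2.02], [0.04, 2.7], [-1, 4.14], [0.28, 2.66], [-3.11, 3.11]. Speed limits (rad/s): [2.57, 2.57, 3.14, 3.14, 3.14, 3.14].

## Interface

Orientations are given as [roll, pitch, yaw] about the fixed x, y, z axes, in that order (R = Rz(yaw) Ry(pitch) Rx(roll)).
In Python, from workcell import arm, optics, models gives the robot as it stands. The module is installed in compiled form; this text tells all that it offers. Calls block until the motion is done:
- arm.move_ptp(position, orientation): joint-space move of the TCP to a pose.
- arm.move_straight(position, attitude=None, v=0.15): straight line of the TCP; attitude=None keeps the orientation; v is the mean speed in m/s.
- arm.movej(angles): joint-space move.
- arm.move_gripper(opening): finger opening in m; the grip force is fixed at half the most; returns when the fingers have stopped.
- arm.hold(seconds).
- arm.ik(position, orientation): joint angles nearest the present ones, or None.
- optics.capture(name): name is "scene" or "top" or "wrist"; returns a dict with "pixels" (420x560x3 uint8, blue, green, red), "vfov" (degrees; the focal length in pixels is half the picture's height over the tangent of half this angle, whatever the lens; pixels are square), "cx", "cy" (the principal point, pixels), "R" (3x3) and "t" (3): a world point X has camera coordinates R X + t. Camera axes: x right, y down, z forward; pixel columns grow to the right and rows downward; lengths in m; the calibration is good to about 2 mm. A picture is of the moment at which its call begins. There is no depth.
A pose or a line that the arm cannot do raises arm.MotionError and nothing moves.
- arm.sign_off(): hands the job in, once; it reports no verdict.
Trained networks look in a picture, given as the dict that the camera call returned (one of the last four; its "shot" number tells which), for a name from the list of things; names that differ only in an ending like _2 or _b are one class to them, and where a whole thing is asked for, a point or a joint stands for the part that bears it (a point fixed in the world has none). Each returns a list of dicts, best first, with "confidence" (0 to 1); they miss things now and then, are a little off and sometimes report something else, mostly with a low value. They report only what shows in the picture. A call takes as long as a camera call.
- models.find_in(picture, query): "box" ([centre column, centre row, width, height] in pixels, round what is visible of it).
Readings, each from a call of its own:
- arm.current_t(): time.
- arm.current_qpos(): joint angles.
- arm.current_joint_velocities(): joint speeds.
- arm.current_joint_efforts(): joint torques, N m.
- arm.current_ee_pos(): TCP position.
- arm.current_orientation(): TCP orientation.
- arm.current_contact_force(): force on the tool from outside, world axes, zero at the start.
- arm.current_wrist_torque(): the same for the moment, N m.
- arm.current_gripper_width(): finger opening in m.
Only numpy, scipy, OpenCV 4.12 (cv2) and the standard library are available. Lean on these libraries where they do the work, as an engineer would, in place of code of your own. Each camera call takes 0.05 s, during which the arm holds its last target.

## Working session

There is one attempt and no reset: what is moved stays moved. The work goes in short steps, each a Python script; the robot and the scene stay as the last script left them, time stands still between calls to the robot, and variables do not carry over. Pictures are saved under pics/ and viewed, and the job is handed in when it is done.

```bash
mkdir -p pics
cat > h.py <<'E'
import numpy as np, cv2
from workcell import arm, optics, models
def cap(n,f=None):
    p=optics.capture(n)
    if f: cv2.imwrite('pics/'+f+'.png',p['pixels'])
    return p
def foc(p): return p['pixels'].shape[0]/2/np.tan(np.radians(p['vfov'])/2)
def proj(p,X):
    c=np.array(p['R'])@np.array(X)+np.array(p['t']); f=foc(p)
    return np.array([p['cx']+f*c[0]/c[2],p['cy']+f*c[1]/c[2]])
def ray(p,uv):
    R=np.array(p['R']);f=foc(p)
    d=R.T@np.array([(uv[0]-p['cx'])/f,(uv[1]-p['cy'])/f,1]); o=-R.T@np.array(p['t'])
    return o,d/np.linalg.norm(d)
def tri(*pu):
    A=np.zeros((3,3));b=np.zeros(3)
    for p,u in pu:
        o,d=ray(p,u);M=np.eye(3)-np.outer(d,d);A+=M;b+=M@o
    X=np.linalg.solve(A,b); return X
def atz(p,uv,z):
    o,d=ray(p,uv); return o+d*(z-o[2])/d[2]
E
python3 - <<'E'
from h import *
print(arm.current_t())
for n in ['scene','top','wrist']:
    p=cap(n,n+'0'); print(n,p['vfov'],p['cx'],p['cy'],np.round(p['R'],3).tolist(),np.round(p['t'],3))
    for q in ['bench','knob','impeller','shaft','needle','tip','flask_50','beaker_150','marker_black']:
        r=models.find_in(p,q)
        print(q,[(np.round(a['box'],1).tolist(),round(a['confidence'],2)) for a in r[:2]])
print(arm.current_t())
E
```

```text
0.0
scene 57.44351224274501 275.5626594712222 210.1771649684506 [[-0.832, -0.555, 0.001], [-0.373, 0.558, -0.741], [0.41, -0.617, -0.671]] [0.541 0.252 0.807]
bench [([314.2, 203.0, 82.0, 130.4], 0.67)]
knob [([312.2, 170.9, 38.0, 61.0], 0.61)]
impeller [([322.6, 212.1, 25.1, 70.2], 0.7)]
shaft [([323.0, 212.6, 26.4, 72.7], 0.77)]
needle []
tip []
flask_50 [([267.1, 270.3, 20.3, 32.8], 0.97)]
beaker_150 [([333.1, 283.1, 25.9, 37.9], 0.6), ([313.5, 169.4, 39.7, 59.7], 0.48)]
marker_black [([269.8, 195.2, 17.3, 33.8], 0.67)]
top 45.83019104651507 272.7774182993715 216.72502742085135 [[0.017, -1.0, 0.013], [-0.997, -0.018, -0.077], [0.077, -0.011, -0.997]] [0.096 0.556 1.194]
bench [([328.0, 225.8, 146.8, 132.9], 0.78)]
knob [([333.3, 209.2, 44.0, 51.7], 0.66)]
impeller [([332.4, 226.1, 104.7, 62.2], 0.57)]
shaft [([332.8, 221.9, 107.6, 58.7], 0.6)]
needle []
tip []
flask_50 [([233.6, 221.2, 18.1, 19.9], 0.67)]
beaker_150 [([249.1, 280.9, 25.0, 26.7], 0.97)]
marker_black [([338.5, 158.1, 50.0, 24.5], 0.73), ([332.6, 224.6, 107.4, 68.5], 0.64)]
wrist 68.72066785742923 277.3182829551529 206.40193810345147 [[0.252, 0.968, -0.0], [0.928, -0.241, 0.285], [0.276, -0.072, -0.959]] [-0.524 -0.036  0.378]
bench []
knob []
impeller []
shaft []
needle []
tip []
flask_50 []
beaker_150 [([95.6, 401.6, 50.3, 36.9], 0.68)]
marker_black []
1.5
```

View pics/scene0.png

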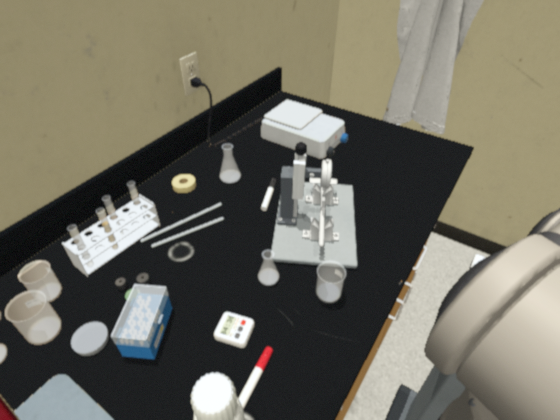

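View pics/top0.png

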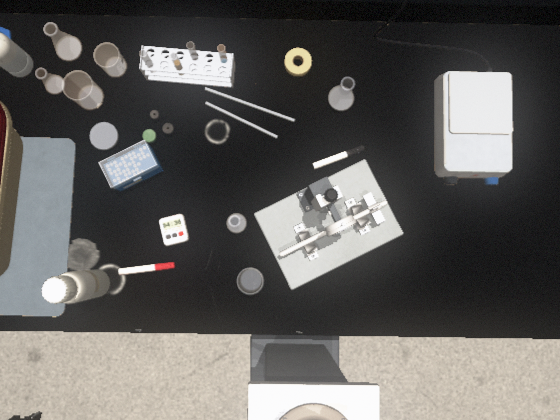

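View pics/wrist0.png

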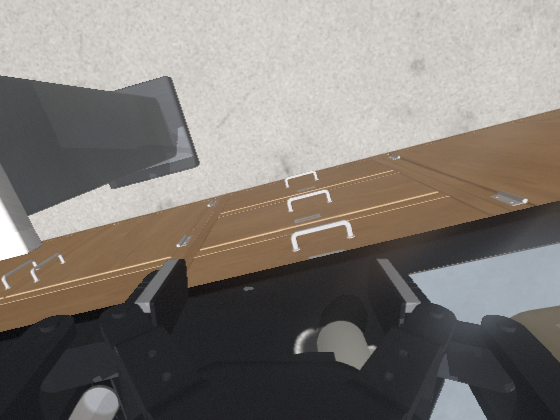

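The scene view shows the bench at about (315,205), with the knob at (301,148). In the top view the plate corners are near (255,212), (367,160), (403,233) and (293,289), and the impeller is on the right at about (370,213). I'll zoom in for accurate corners.

Run:
```python
import cv2
a=cv2.imread('pics/top0.png')[150:300,245:415]; cv2.imwrite('pics/topz.png',cv2.resize(a,None,fx=4.7,fy=4,interpolation=cv2.INTER_CUBIC) if 0 else cv2.resize(a,None,fx=4,fy=4,interpolation=cv2.INTER_CUBIC))
a=cv2.imread('pics/scene0.png')[130:280,260:370]; cv2.imwrite('pics/scenez.png',cv2.resize(a,None,fx=4,fy=4,interpolation=cv2.INTER_CUBIC))
```

```text
(no output)
```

View pics/topz.png

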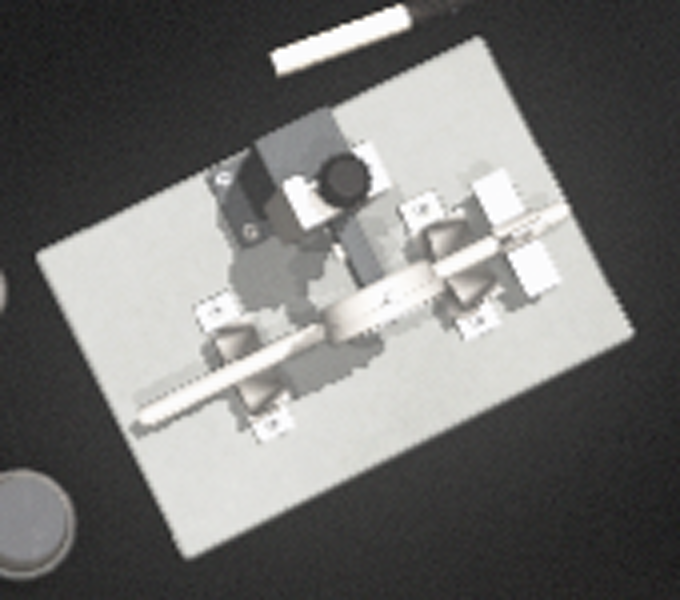

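View pics/scenez.png

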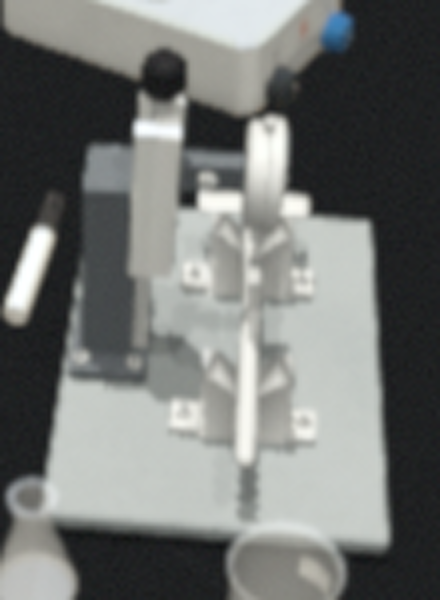

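Run:
```python
from h import *
p=cap('top'); s=cap('scene')
f=lambda x,y,o:((x+.5)/4-.5+o[0],(y+.5)/4-.5+o[1])
T=(245,150);S=(260,130)
C=[f(*c,T) for c in [(37,256),(482,38),(633,330),(188,557)]]
W=[atz(p,c,.018) for c in C]
for w in W: print(np.round(w,4))
print('len',[round(np.linalg.norm(W[i]-W[(i+1)%4]),4) for i in range(4)])
# scene corners: right-far? (372,220),(388,545)
for c in [(372,220),(388,540)]: print('scene corner',np.round(atz(s,f(*c,S),.018),4))
k=tri((p,f(346,180,T)),(s,f(163,74,S))); print('knob',k, proj(p,k),f(346,180,T),proj(s,k),f(163,74,S))
# shaft ends
e1=tri((p,f(143,417,T)),(s,f(246,457,S)));print('shaft end',e1)
```

```text
[0.5618 0.1524 0.018 ]
[ 0.7022 -0.1205  0.018 ]
[ 0.5228 -0.2138  0.018 ]
[0.3804 0.0573 0.018 ]
len [np.float64(0.3069), np.float64(0.2022), np.float64(0.3062), np.float64(0.2048)]
scene corner [ 0.5183 -0.2166  0.018 ]
scene corner [0.3783 0.0587 0.018 ]
knob [ 0.58562567 -0.00882265  0.23364731] [331.0369082  194.44782343] (331.125, 194.625) [300.54568179 148.14292838] (300.375, 148.125)
shaft end [0.46385807 0.08697476 0.06476054]
```

Run:
```python
from h import *
from scipy.spatial.transform import Rotation as Ro
p=cap('wrist'); P=np.array(arm.current_ee_pos());o=arm.current_orientation();print(P,o)
Rt=Ro.from_euler('xyz',o).as_matrix()
Rc=np.array(p['R']);c=-Rc.T@np.array(p['t'])
print('cam pos in tool',Rt.T@(c-P)); print('cam axes in tool (rows r,d,f)',np.round(Rc@Rt,4)); print(Rt.round(3))
yb=np.arctan2(.457,.889)
for nm,pos,R in [('knob down',[.5856,-.0088,.24],None)]:
    for jaw in (0,np.pi/2,-np.pi/2,np.pi):
        r=Ro.from_euler('xyz',[0,np.pi/2,0]).as_matrix()
        M=Ro.from_euler('z',yb+jaw).as_matrix()@r
        e=Ro.from_matrix(M).as_euler('xyz'); print(jaw,np.round(e,3),'toolz',np.round(M[:,2],2),arm.ik(pos,list(e)))
```

```text
[0.13231747 0.50806504 0.25030362] [1.50994544 1.57074896 1.2551062 ]
cam pos in tool [-0.12240597 -0.00123054 -0.0730317 ]
cam axes in tool (rows r,d,f) [[ 1.000e-04  1.000e+00 -2.000e-04]
 [-2.849e-01  3.000e-04  9.586e-01]
 [ 9.586e-01 -1.000e-04  2.849e-01]]
[[ 0.     0.252  0.968]
 [ 0.     0.968 -0.252]
 [-1.     0.     0.   ]]
0 [-0.475  1.571  0.   ] toolz [0.89 0.46 0.  ] [-0.14584879  0.46152775  1.36677047  0.          1.31329444 -2.19147794]
1.5707963267948966 [-2.046  1.571  0.   ] toolz [-0.46  0.89  0.  ] [-0.14584879  0.46152775  1.36677047  0.          1.31329444  2.52091104]
-1.5707963267948966 [1.096 1.571 0.   ] toolz [ 0.46 -0.89  0.  ] [-0.14584879  0.46152775  1.36677047  0.          1.31329444 -0.62068161]
3.141592653589793 [2.667 1.571 0.   ] toolz [-0.89 -0.46  0.  ] [-0.14584879  0.46152775  1.36677047  0.          1.31329444  0.95011472]<sys>:0: UserWarning: Gimbal lock detected. Setting third angle to zero since it is not possible to uniquely determine all angles.
```

```bash
cat >> h.py <<'E'
from scipy.spatial.transform import Rotation as Ro
YB=np.arctan2(.457,.889)
O=np.array([.5287,-.0381,0])
import json,os
if os.path.exists('cal.json'):
    _c=json.load(open('cal.json')); O=np.array(_c['O']); YB=_c['YB']
RB=Ro.from_euler('z',YB).as_matrix()
def b2w(b): return O+RB@np.array(b,float)
def w2b(w): return RB.T@(np.array(w)-O)
def ori(beta,psi):
    b=np.radians(beta)
    M=RB@Ro.from_euler('z',np.radians(psi)).as_matrix()@np.array([[np.cos(b),0,np.sin(b)],[0,1,0],[-np.sin(b),0,np.cos(b)]])
    return list(Ro.from_matrix(M).as_euler('xyz')),M
E
python3 - <<'E'
from h import *
for beta in (40,50):
  e,M=ori(beta,0); k=np.array([.5856,-.0088,.234])
  for d in (0.1,0): print(beta,d,arm.ik(list(k-d*M[:,0]),e))
  e,M=ori(beta,0);print(arm.ik(list(k-[0,0,.036]),e))
  for psi in (0,20):
    e,M=ori(beta,psi)
    print('imp',psi,arm.ik(list(b2w([-.032,-.108,.04])),e),arm.ik(list(b2w([-.05,-.108,.14])),e))
e,M=ori(45,0); k=np.array([.5856,-.0088,.234]); t=arm.current_t()
arm.move_gripper(.06); print('grip t',arm.current_t()-t); t=arm.current_t()
arm.move_ptp(list(k-.1*M[:,0]),e); print('move t',arm.current_t()-t)
p=cap('wrist','w1')
for q in ['knob','needle','impeller']: print(q,[(np.round(a['box'],1).tolist(),round(a['confidence'],2)) for a in models.find_in(p,q)[:2]])
print(proj(p,k),arm.current_t(),arm.current_contact_force())
E
```

```text
40 0.1 [-0.65485643  0.08466225  2.04166814  1.07614559  0.90602776  2.92278106]
40 0 [-0.47472824  0.27979377  2.01435665  1.27958921  0.70797338  2.78566149]
[-0.47472824  0.34660926  2.05506587  1.4052094   0.6835576   2.62216231]
imp 0 [-0.80372388  0.72567891  2.06282209  1.55008434  0.82378432  2.03903307] [-0.84505487  0.49298643  2.04843131  1.29990762  0.87906353  2.36084981]
imp 20 [-0.82209904  0.7784004   1.85345781  1.12623838  1.00866616  2.18346754] [-0.85717455  0.58178926  1.84200142  1.00242068  1.12770833  2.37981928]
50 0.1 [-0.53533288  0.0832356   1.88904064  0.76104783  0.90972663 -2.98417411]
50 0 [-0.40412644  0.2661986   1.90095977  0.88687483  0.6927035  -3.07369081]
[-0.40412644  0.32181287  1.94669431  0.99182652  0.63276021  3.07649409]
imp 0 [-0.72435964  0.65547903  2.0092376   1.33443591  0.66370928  2.3381494 ] [-0.76303218  0.44031218  1.97744175  1.04819931  0.77689017  2.67428389]
imp 20 [-0.74984548  0.71137886  1.83692983  0.98135925  0.88398452  2.37894832] [-0.7839186   0.52372123  1.808852    0.84435963  1.0338497   2.57092628]
grip t 0.375Traceback (most recent call last):
  File "<stdin>", line 11, in <module>
workcell.MotionError: the arm cannot take that pose within its joint ranges
```

Run:
```python
from h import *
k=np.array([.5856,-.0088,.234])
for beta,psi in ((40,0),(40,-10),(40,10),(45,10),(50,10)):
  e,M=ori(beta,psi)
  print(beta,psi,[None if (q:=arm.ik(list(x),e)) is None else np.round(q,2).tolist() for x in (k-.1*M[:,0],k,k-[0,0,.04])])
e,M=ori(40,0); t=arm.current_t()
arm.move_ptp(list(k-.1*M[:,0]),e); print('move t',arm.current_t()-t)
p=cap('wrist','w1')
for q in ['knob','needle','impeller']: print(q,[(np.round(a['box'],1).tolist(),round(a['confidence'],2)) for a in models.find_in(p,q)[:2]])
print(proj(p,k),arm.current_t(),arm.current_contact_force(),arm.current_ee_pos(),k-.1*M[:,0])
```

```text
40 0 [[-0.65, 0.08, 2.04, 1.08, 0.91, 2.92], [-0.47, 0.28, 2.01, 1.28, 0.71, 2.79], [-0.47, 0.35, 2.06, 1.42, 0.68, 2.6]]
40 -10 [[-0.57, 0.01, 2.12, 1.12, 0.7, 3.06], [-0.4, 0.24, 2.07, 1.41, 0.53, 2.82], [-0.4, 0.32, 2.12, 1.63, 0.52, 2.57]]
40 10 [[-0.7, 0.17, 1.94, 1.01, 1.08, 2.83], [-0.52, 0.33, 1.94, 1.17, 0.88, 2.74], [-0.52, 0.4, 1.98, 1.26, 0.84, 2.6]]
45 10 [[-0.64, 0.15, 1.88, 0.89, 1.06, 2.98], [-0.48, 0.31, 1.89, 1.02, 0.85, 2.9], [-0.48, 0.38, 1.94, 1.11, 0.8, 2.77]]
50 10 [None, [-0.45, 0.31, 1.84, 0.87, 0.84, 3.07], [-0.45, 0.37, 1.89, 0.95, 0.78, 2.95]]
move t 2.5917
knob [([279.9, 122.4, 110.1, 228.8], 0.92), ([449.9, 77.1, 53.6, 75.2], 0.15)]
needle [([279.4, 79.7, 10.1, 47.8], 0.65)]
impeller [([147.4, 13.8, 52.7, 24.9], 0.97)]
[277.58583853 216.12582015] 4.8167 [ 0.03559921 -0.02824755  0.10618995] [ 0.51751844 -0.04340772  0.29828852] [ 0.51747037 -0.04382277  0.29827876]
```

View pics/w1.png

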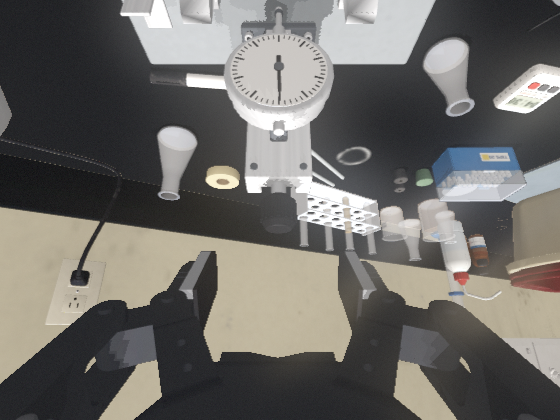

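The wrist view is upside down. It shows the dial at about (279,66) with the needle at 0, and the knob at (279,212), close to the prediction of (278,216). I'll grasp the knob.

Run:
```python
from h import *
k=np.array([.5856,-.0088,.235])
e,M=ori(40,0); t=arm.current_t()
arm.move_straight(list(k),e,v=.1); print(arm.current_contact_force())
arm.move_gripper(.0); print('w',arm.current_gripper_width(),arm.current_contact_force(),arm.current_t())
p=cap('wrist','w2')
print(arm.current_ee_pos())
```

```text
[ 0.01961491  0.57611946 -1.47834119]
w 0.024305029131978937 [-7.38309951  1.43541411  4.23957436] 6.3667
[ 0.58476975 -0.00800154  0.23525507]
```

View pics/w2.png

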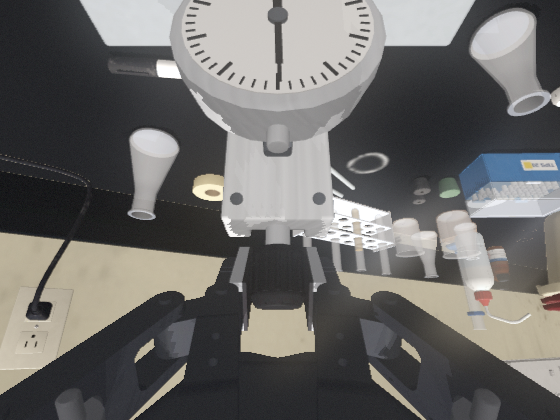

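Run:
```python
from h import *
P=np.array(arm.current_ee_pos()); e,M=ori(40,0)
arm.move_straight(list(P-[0,0,.024]),e,v=.04); print(arm.current_contact_force())
a=cap('wrist','w3')['pixels']
arm.move_straight(list(P-[0,0,.028]),e,v=.02); print(arm.current_contact_force())
b=cap('wrist','w4')['pixels']
cv2.imwrite('pics/w34.png',np.vstack([cv2.resize(x[:130,150:410],None,fx=2,fy=2) for x in (a,b)]))
print(arm.current_t(),arm.current_ee_pos())
```

```text
[-3.50839538 -0.28565001  4.94949333]
[-5.20223639 -0.74693407  7.44747073]
7.6083 [ 0.58474601 -0.0079668   0.20834467]
```

View pics/w34.png

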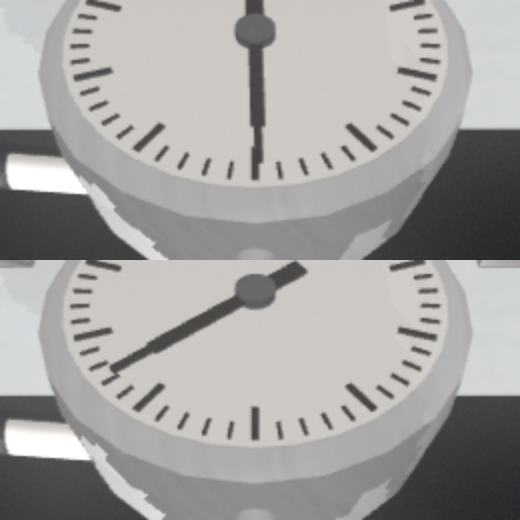

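The lower view, taken after a 28 mm command, has the needle at about 1.6 mm. It needs another 3.4 mm to reach half way, after which I'll release.

Run:
```python
from h import *
e,M=ori(40,0); z0=.23525507
arm.move_straight([.58477,-.0080,z0-.0314],e,v=.02); print(arm.current_contact_force(),arm.current_ee_pos())
cap('wrist','w5')
arm.move_gripper(.05); print(arm.current_gripper_width(),arm.current_contact_force())
P=np.array(arm.current_ee_pos())
arm.move_straight(list(P-.1*M[:,0]),e,v=.15)
p=cap('wrist','w6'); b=p['pixels']
cv2.imwrite('pics/w6z.png',cv2.resize(b[:140,190:370],None,fx=4,fy=4,interpolation=cv2.INTER_CUBIC))
for q in ['knob','needle','impeller','tip']: print(q,[(np.round(a['box'],1).tolist(),round(a['confidence'],2)) for a in models.find_in(p,q)[:2]])
print(arm.current_t(),arm.current_ee_pos())
```

```text
[-5.66257368 -1.84070574  7.07827011] [ 0.5847548  -0.00796367  0.20503865]
0.05016546619117818 [ 0.18556334 -0.62241922 -0.00112978]
knob [([278.2, 124.1, 107.1, 216.8], 0.77)]
needle [([276.9, 61.4, 11.9, 35.1], 0.52), ([277.6, 122.6, 105.5, 226.2], 0.38)]
impeller [([279.3, 26.7, 381.4, 48.8], 0.93), ([277.4, 60.9, 12.2, 37.1], 0.4)]
tip []
9.4083 [ 0.51675476 -0.04268928  0.26745187]
```

View pics/w6z.png

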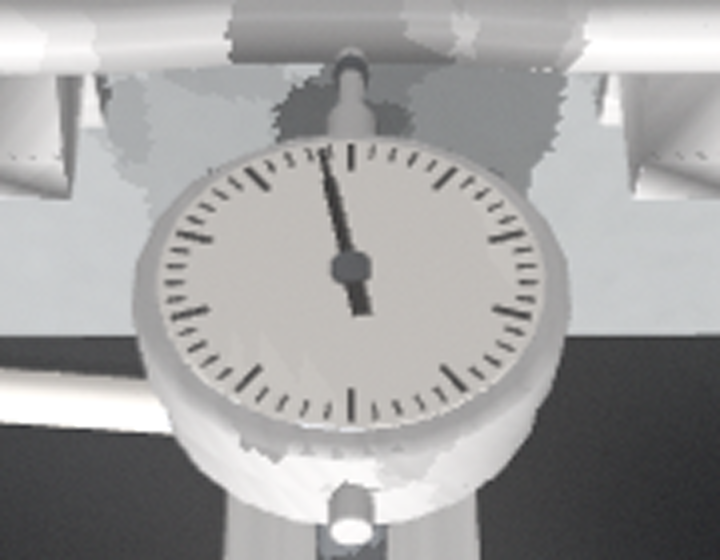

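View pics/w6.png

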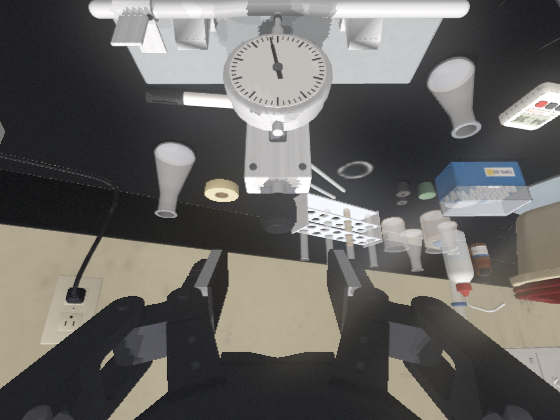

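The needle now reads about 4.8 mm (3.0 rad), so it's about half way round, and the knob is released. Next I'll build a needle reader that rectifies the dial using the camera calibration.

```bash
cat > fit.py <<'E'
from h import *
from scipy.optimize import least_squares
p=cap('wrist'); 
ticks={5:(351,146),0:(351,422),4:(250,168),6:(453,168),3:(191,234),7:(510,234),2:(172,318),8:(530,318),1:(240,390),9:(464,390)}
f=lambda x,y:np.array([(x+.5)/4-.5+190,(y+.5)/4-.5])
def pt(x,m):
    a=m/10*2*np.pi
    # clockwise as robot sees: robot looks along +x; right = -y
    return b2w([x[0],x[1]-x[3]*np.sin(a),x[2]+x[3]*np.cos(a)])
def res(x): return np.concatenate([proj(p,pt(x,m))-f(*u) for m,u in ticks.items()])
s=least_squares(res,[-.012,0,.137,.029]); print(s.x, np.abs(s.fun).max())
# with radius known ~ .029?
for r in (.028,.0285,.029,.0295):
    q=least_squares(lambda y:res([*y,r]),[-.012,0,.137]); print(r,q.x,np.sqrt(np.mean(q.fun**2)))
E
python3 fit.py
```

```text
[ 0.11792608  0.00138918 -0.00980368  0.05459882] 2.6164613303786837
0.028 [-0.01512046  0.00093964  0.13623632] 0.9357434439886994
0.0285 [-0.01261948  0.00094809  0.13349108] 0.9357434439886874
0.029 [-0.01011849  0.00095654  0.13074585] 0.9357434439886853
0.0295 [-0.00761751  0.00096499  0.12800061] 0.9357434439886949
```

```bash
cat >> h.py <<'E'
DIAL=[-.0151,.00094,.1362]
def rect(p,D=None,S=8,h=34,off=(0,0)):
    D=D or DIAL
    n=int(2*h*S); src=[];dst=[]
    for a,b in ((-h,-h),(h,-h),(h,h),(-h,h)):
        src.append(proj(p,b2w([D[0],D[1]-a/1e3,D[2]-b/1e3]))+off); dst.append([(a+h)*S,(b+h)*S])
    H=cv2.getPerspectiveTransform(np.float32(src),np.float32(dst))
    return cv2.warpPerspective(p['pixels'],H,(n,n),flags=cv2.INTER_CUBIC)
E
python3 - <<'E'
from h import *
p=cap('wrist'); np.save
r=rect(p)
cv2.imwrite('pics/r1.png',r)
E
```

```text
(no output)
```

View pics/r1.png

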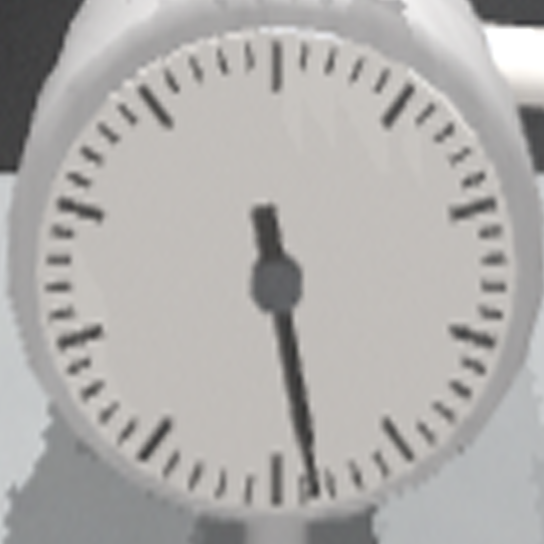

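```bash
python3 - <<'E'
import json,numpy as np
from h import *
On=O+RB@np.array([-.0003,.001,0]); json.dump({'O':On.tolist(),'YB':float(YB)},open('cal.json','w')); print(On)
E
cat >> h.py <<'E'
DIAL=[-.0151,0,.1362]
TIPX,HW=.019,.011
def tcp_for(C,beta,psi):
    "TCP (world) so that the finger's lower front edge centre is at bench point C"
    e,M=ori(beta,psi); return b2w(C)-TIPX*M[:,0]+HW*M[:,2],e,M
def Cblade(al,r=.031,gap=0.,y=-.108):
    a=np.radians(al); u=np.array([-np.cos(a),0,np.sin(a)]); n=np.array([np.sin(a),0,np.cos(a)])
    return np.array([0,y,.062])+r*u+(.0015+gap)*n
def needle(p,out=None):
    S=8;h=34
    r=rect(p,DIAL,S,h); g=cv2.cvtColor(r,cv2.COLOR_BGR2GRAY)
    yy,xx=np.mgrid[:g.shape[0],:g.shape[1]]; c=h*S
    m=((g<115)&((xx-c)**2+(yy-c)**2<(21.5*S)**2)).astype(np.uint8)
    n,l,st,ce=cv2.connectedComponentsWithStats(m)
    i=1+np.argmax(st[1:,4]); Y,X=np.nonzero(l==i)
    d=np.c_[X,Y].astype(float); d-=d.mean(0); w,v=np.linalg.eigh(d.T@d); a=v[:,1]; t=d@a
    # hub = widest; long side is the thin side -> skew sign
    if (t**3).mean()<0: a=-a
    ang=np.arctan2(a[0],-a[1])%(2*np.pi)
    if out: 
        cv2.line(r,(c,c),(int(c+a[0]*150),int(c+a[1]*150)),(0,0,255),1); cv2.imwrite('pics/'+out+'.png',r)
    return ang,st[i,4]
E
python3 - <<'E'
from h import *
p=cap('wrist'); print(needle(p,'r2'))
Rc=np.array(p['R'])
# camera in tool
P=np.array(arm.current_ee_pos()); Mt=Ro.from_euler('xyz',arm.current_orientation()).as_matrix()
ct=Mt.T@(-Rc.T@np.array(p['t'])-P); A=Rc@Mt
q0=arm.current_qpos()
for psi in (0,10,20):
  for al in (40,0,-45):
    T,e,M=tcp_for(Cblade(al),40,psi)
    R=A@M.T; pp=dict(p,R=R,t=-R@(T+M@ct))
    cs=[proj(pp,b2w([DIAL[0],s*.03,DIAL[2]+t*.03])).round() for s,t in ((1,0),(-1,0),(0,1),(0,-1))]
    q=arm.ik(list(T),e)
    print(psi,al,np.array(cs).tolist(),'imp',proj(pp,b2w([0,-.105,.062])).round(),None if q is None else np.round(q,2), T.round(3))
E
```

```text
[ 0.527976   -0.03734779  0.        ]
(np.float64(2.9619292715945127), np.int32(5430))
0 40 [[580.0, 363.0], [449.0, 363.0], [537.0, 444.0], [496.0, 296.0]] imp [283. 223.] [-0.8   0.58  2.05  1.41  0.84  2.26] [ 0.55  -0.147  0.104]
0 0 [[581.0, 410.0], [450.0, 410.0], [537.0, 495.0], [497.0, 339.0]] imp [283. 258.] [-0.82  0.62  2.07  1.44  0.84  2.18] [ 0.543 -0.151  0.084]
0 -45 [[621.0, 480.0], [472.0, 480.0], [575.0, 584.0], [523.0, 394.0]] imp [284. 295.] [-0.8   0.67  2.06  1.5   0.82  2.11] [ 0.55  -0.147  0.062]
10 40 [[533.0, 360.0], [430.0, 362.0], [500.0, 431.0], [469.0, 300.0]] imp [277. 223.] [-0.82  0.62  1.95  1.21  0.95  2.3 ] [ 0.551 -0.148  0.104]
10 0 [[531.0, 401.0], [428.0, 405.0], [498.0, 477.0], [467.0, 339.0]] imp [274. 258.] [-0.84  0.65  1.96  1.24  0.94  2.24] [ 0.544 -0.152  0.084]
10 -45 [[562.0, 459.0], [449.0, 467.0], [529.0, 552.0], [489.0, 388.0]] imp [277. 295.] [-0.82  0.7   1.96  1.28  0.92  2.19] [ 0.551 -0.148  0.062]
20 40 [[491.0, 358.0], [410.0, 360.0], [466.0, 422.0], [442.0, 304.0]] imp [270. 223.] [-0.82  0.66  1.83  1.06  1.07  2.33] [ 0.552 -0.149  0.104]
20 0 [[487.0, 394.0], [406.0, 400.0], [461.0, 463.0], [438.0, 339.0]] imp [265. 258.] [-0.84  0.69  1.85  1.07  1.06  2.27] [ 0.545 -0.153  0.084]
20 -45 [[512.0, 444.0], [425.0, 457.0], [487.0, 528.0], [458.0, 383.0]] imp [269. 295.] [-0.82  0.74  1.85  1.1   1.03  2.24] [ 0.552 -0.149  0.062]
```

View pics/r2.png

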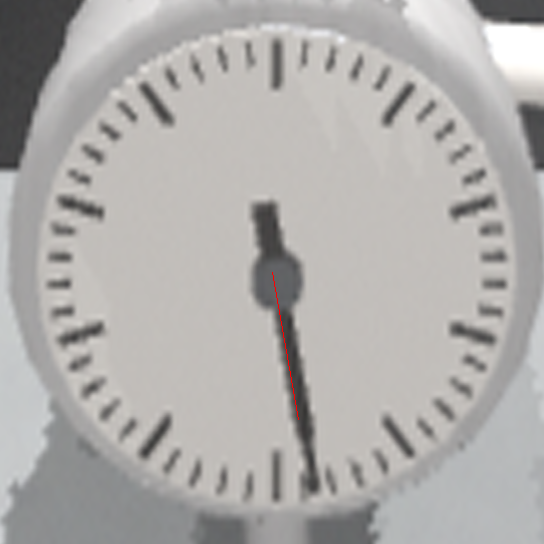

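```bash
cat >> h.py <<'E'
def orif(beta,psi):
    e,M=ori(beta,psi); M=M@np.diag([1,-1,-1]); return list(Ro.from_matrix(M).as_euler('xyz')),M
def tcp_for(C,beta,psi):
    e,M=orif(beta,psi); return b2w(C)-TIPX*M[:,0]-HW*M[:,2],e,M
E
python3 - <<'E'
from h import *
p=cap('wrist')
Rc=np.array(p['R'])
P=np.array(arm.current_ee_pos()); Mt=Ro.from_euler('xyz',arm.current_orientation()).as_matrix()
ct=Mt.T@(-Rc.T@np.array(p['t'])-P); A=Rc@Mt
for beta,psi in ((25,20),(30,20),(25,10)):
  for al in (40,0,-45):
    T,e,M=tcp_for(Cblade(al),beta,psi)
    R=A@M.T; pp=dict(p,R=R,t=-R@(T+M@ct))
    cs=[proj(pp,b2w([DIAL[0],s*.03,DIAL[2]+t*.03])).round() for s,t in ((1,0),(-1,0),(0,1),(0,-1))]
    q=arm.ik(list(T),e); q2=arm.ik(list(T-.05*M[:,0]),e)
    print(beta,psi,al,np.array(cs).tolist(),'imp',proj(pp,b2w([0,-.105,.062])).round(),[None if z is None else np.round(z,2).tolist() for z in (q,q2)], T.round(3))
E
```

```text
25 20 40 [[44.0, 143.0], [135.0, 164.0], [60.0, 95.0], [108.0, 197.0]] imp [286. 274.] [[-0.91, 0.79, 1.85, 1.21, 1.27, -1.05], [-1.0, 0.75, 1.84, 1.13, 1.33, -1.02]] [ 0.549 -0.153  0.101]
25 20 0 [[39.0, 102.0], [134.0, 119.0], [55.0, 43.0], [106.0, 161.0]] imp [291. 244.] [[-0.93, 0.82, 1.86, 1.21, 1.26, -1.09], [-1.02, 0.78, 1.85, 1.13, 1.32, -1.06]] [ 0.541 -0.157  0.081]
25 20 -45 [[-3.0, 60.0], [103.0, 76.0], [6.0, -20.0], [78.0, 131.0]] imp [288. 226.] [[-0.91, 0.87, 1.85, 1.24, 1.24, -1.13], [-1.0, 0.83, 1.84, 1.15, 1.29, -1.1]] [ 0.548 -0.153  0.059]
30 20 40 [[34.0, 140.0], [130.0, 165.0], [47.0, 94.0], [104.0, 195.0]] imp [286. 270.] [[-0.88, 0.74, 1.85, 1.17, 1.2, -0.98], [-0.97, 0.69, 1.84, 1.09, 1.27, -0.95]] [ 0.55  -0.152  0.102]
30 20 0 [[26.0, 97.0], [126.0, 119.0], [37.0, 38.0], [100.0, 159.0]] imp [292. 241.] [[-0.9, 0.78, 1.86, 1.17, 1.19, -1.03], [-0.99, 0.73, 1.85, 1.09, 1.25, -0.99]] [ 0.542 -0.156  0.083]
30 20 -45 [[-23.0, 55.0], [91.0, 76.0], [-23.0, -28.0], [68.0, 130.0]] imp [288. 226.] [[-0.88, 0.82, 1.85, 1.2, 1.17, -1.06], [-0.97, 0.77, 1.85, 1.11, 1.23, -1.03]] [ 0.549 -0.152  0.06 ]
25 10 40 [[2.0, 167.0], [115.0, 179.0], [22.0, 112.0], [83.0, 219.0]] imp [280. 273.] [[-0.92, 0.75, 1.99, 1.39, 1.17, -1.13], [-1.02, 0.7, 2.0, 1.29, 1.22, -1.1]] [ 0.547 -0.151  0.101]
25 10 0 [[-9.0, 121.0], [110.0, 132.0], [10.0, 55.0], [78.0, 180.0]] imp [282. 242.] [[-0.94, 0.79, 1.99, 1.4, 1.17, -1.18], [-1.04, 0.74, 2.01, 1.29, 1.21, -1.15]] [ 0.54  -0.155  0.081]
25 10 -45 [[-61.0, 78.0], [75.0, 88.0], [-51.0, -13.0], [44.0, 151.0]] imp [280. 226.] [[-0.92, 0.84, 1.98, 1.43, 1.16, -1.23], [-1.02, 0.79, 2.0, 1.32, 1.19, -1.2]] [ 0.547 -0.152  0.059]
```

Run:
```python
from h import *
T,e,M=tcp_for(Cblade(5,gap=.02),25,26)
for nm,x in (('via',b2w([-.16,-.15,.27])),('pre',T-.06*M[:,0]),('T',T)):
    q=arm.ik(list(x),e); print(nm,x.round(3),None if q is None else np.round(q,2))
arm.move_ptp(list(b2w([-.16,-.15,.27])),e); print(arm.current_t())
arm.move_gripper(0.0); 
arm.move_straight(list(T-.06*M[:,0]),e,v=.2); print(arm.current_t(),arm.current_contact_force())
p=cap('wrist','w7'); print(needle(p,'r7')); s=cap('scene')
print(proj(p,b2w([0,-.105,.062])),proj(p,b2w([-.038,-.105,.062])),proj(p,b2w([0,-.105,.1])))
cv2.imwrite('pics/s7.png',cv2.resize(s['pixels'][130:280,250:390],None,fx=4,fy=4,interpolation=cv2.INTER_CUBIC))
print(arm.current_t())
```

```text
via [ 0.454 -0.244  0.27 ] [-1.14  0.54  1.66  0.93  1.67 -0.78]
pre [ 0.511 -0.2    0.129] [-1.01  0.77  1.74  1.03  1.42 -0.98]
T [ 0.544 -0.157  0.104] [-0.91  0.8   1.77  1.11  1.34 -1.01]
12.6167
14.0917 [-0.12136102 -0.24071065  0.57938134]
(np.float64(2.9603216103466847), np.int32(6370))
[288.7402124  231.15921671] [267.76080056 264.23019066] [290.00396278 196.00571029]
14.1917
```

View pics/w7.png

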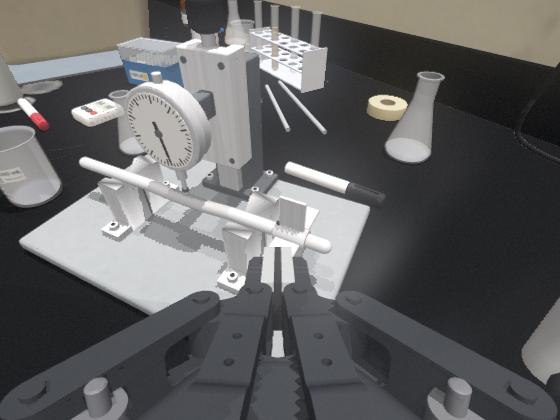

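View pics/r7.png

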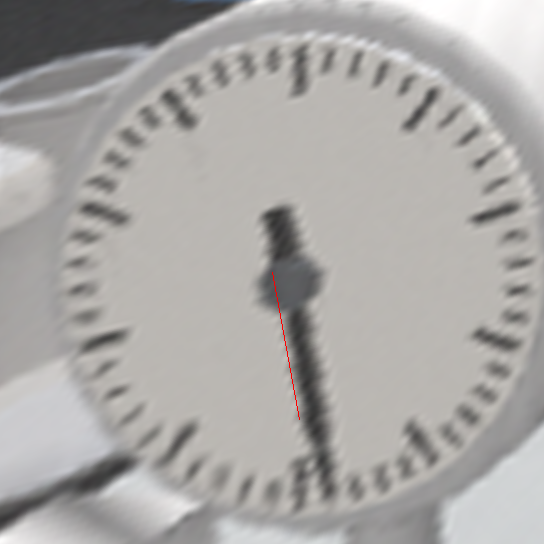

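View pics/s7.png

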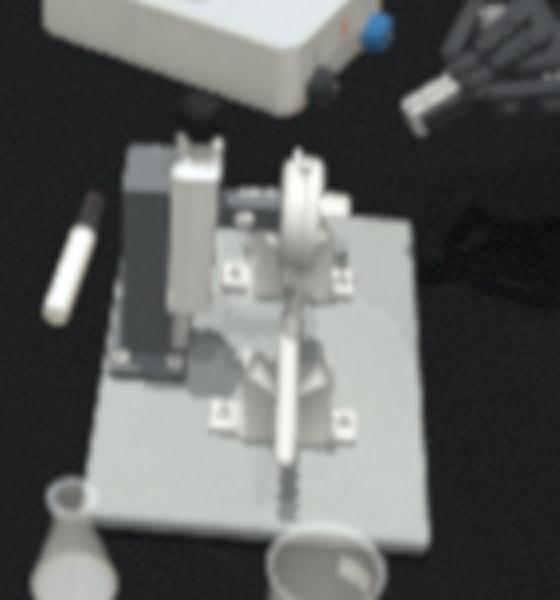

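The view shows the full dial (needle 2.96), the upright blade at (291,213) and the closed fingertips at about (275,250), as predicted. I'll start the first stroke, pushing the robot-side blade down along an arc.

```bash
cat >> h.py <<'E'
B,PSI=25,26
def go(al,gap=0.,back=0.,r=.031,v=.05):
    T,e,M=tcp_for(Cblade(al,r,gap),B,PSI); arm.move_straight(list(T-back*M[:,0]),e,v=v)
def rd(tag=None):
    p=cap('wrist',tag); n,a=needle(p); f=np.array(arm.current_contact_force())
    return p,n,a,f
E
python3 - <<'E'
from h import *
go(5,.02,v=.1); p,n,a,f=rd(); print('entry',n,a,f.round(2))
f0=f
for al in (3,-5,-12,-20,-28):
    go(al); p,n,a,f=rd('st1_%d'%-al); print(al,round(n,3),a,(f-f0).round(2),round(arm.current_t(),2))
    if np.linalg.norm(f-f0)>6: print('force stop'); break
E
```

```text
entry 2.965500958730824 7145 [-0.52  0.34  0.44]
3 2.958 7273 [ 0.77 -0.11 -1.11] 15.62
-5 2.904 7092 [ 0.65 -0.23  0.79] 15.92
-12 2.82 7138 [ 0.92 -0.06 -0.37] 16.22
-20 2.719 7225 [ 0.9  -0.24  0.07] 16.52
-28 2.635 7207 [ 0.66 -1.43 -0.55] 16.82
```

```bash
ls -t pics | head -3
```

```text
st1_28.png
st1_20.png
st1_12.png
```

View pics/st1_28.png

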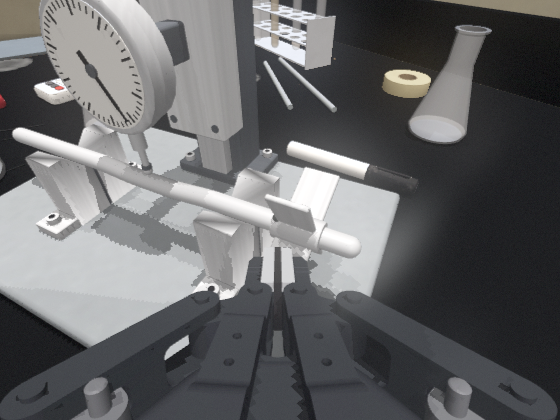

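The needle is falling smoothly and contact forces are about 1 N. The view shows the shaft seated and the upper blade leaning towards the robot. I'll continue this stroke and then re-engage on the next blade.

Run:
```python
from h import *
f0=np.array([-.5,.34,.44])
for al in (-36,-46):
    go(al); p,n,a,f=rd(); print(al,round(n,3),a,(f-f0).round(2),round(arm.current_t(),2))
# retreat, raise, re-engage next blade at al=44
T,e,M=tcp_for(Cblade(-46),B,PSI); 
arm.move_straight(list(T+[0,0,.003]),e,v=.03)
arm.move_straight(list(T-.055*M[:,0]),e,v=.2)
p,n,a,f=rd('w8'); print('back',n,a)
go(44,.012,back=.055,v=.2)
p,n,a,f=rd('w9'); print('up',n,a,round(arm.current_t(),2))
```

```text
-36 2.565 7164 [-0.05 -0.81 -0.31] 17.12
-46 2.505 7251 [-0.18 -0.75 -1.09] 17.43
back 2.5070371552210435 6552
up 2.509486230284937 6758 18.61
```

View pics/w9.png

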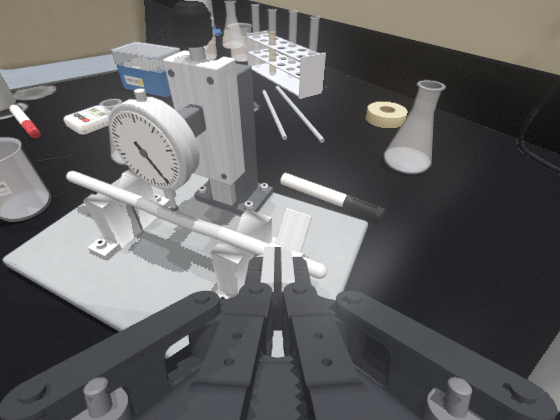

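```bash
cat >> h.py <<'E'
def stroke(als,f0=np.array([-.5,.34,.44]),lim=6,v=.06):
    o=[]
    for al in als:
        go(al,v=v); p,n,a,f=rd(); o.append((al,round(float(n),3),round(float(np.linalg.norm(f-f0)),1)))
        if np.linalg.norm(f-f0)>lim: print('FORCE',f); break
    print(o,a,round(arm.current_t(),2)); return o
def reengage(al_end,al_new):
    T,e,M=tcp_for(Cblade(al_end),B,PSI)
    arm.move_straight(list(T+[0,0,.003]),e,v=.05)
    arm.move_straight(list(T-.055*M[:,0]),e,v=.2)
    go(al_new,.012,back=.055,v=.2)
    p,n,a,f=rd('re%d'%int(arm.current_t()*10)); print('out',round(n,3)); go(al_new,.012,v=.15)
E
python3 - <<'E'
from h import *
go(44,.012,v=.15)
stroke([40,32,24,16,8,0,-10,-20,-30,-40,-46])
reengage(-46,44)
E
```

```text
[(40, 2.489, 1.0), (32, 2.483, 1.2), (24, 2.484, 1.3), (16, 2.499, 1.1), (8, 2.523, 1.1), (0, 2.559, 0.7), (-10, 2.639, 1.0), (-20, 2.741, 0.5), (-30, 2.877, 1.0), (-40, 3.042, 0.7), (-46, 3.13, 0.5)] 7573 22.56
out 3.132
```

Run:
```python
from h import *
o=stroke([36,26,16,6,-4,-14,-24,-34,-44,-54])
```

```text
[(36, 3.319, 1.0), (26, 3.442, 1.1), (16, 3.594, 1.8), (6, 3.748, 1.2), (-4, 3.904, 0.8), (-14, 4.057, 1.3), (-24, 4.204, 0.2), (-34, 4.327, 1.1), (-44, 4.413, 1.2), (-54, 4.445, 1.5)] 6634 27.38
```

```bash
cat > sfit.py <<'E'
import numpy as np
d=[(-5,2.904,0),(-12,2.82,0),(-20,2.719,0),(-28,2.635,0),(-36,2.565,0),(-46,2.505,0)]
d2=[(24, 2.484), (16, 2.499), (8, 2.523), (0, 2.559), (-10, 2.639), (-20, 2.741), (-30, 2.877), (-40, 3.042), (-46, 3.13)]
d3=[(16, 3.594), (6, 3.748), (-4, 3.904), (-14, 4.057), (-24, 4.204), (-34, 4.327), (-44, 4.413), (-54, 4.445)]
def fit(th,n):
    t=np.radians(th);A=np.c_[np.ones_like(t),np.cos(t),np.sin(t)]
    c,*_=np.linalg.lstsq(A,n,rcond=None); return c[0],np.hypot(c[1],c[2]),np.degrees(np.arctan2(c[2],c[1]))%360,(A@c-n).round(3)
a=[(-x[0],x[1]) for x in d]+[(90-x,y) for x,y in d2]+[(180-x,y) for x,y in d3]
a=np.array(a); print(fit(a[:,0],a[:,1]))
b=a[a[:,0]>90]; print(fit(b[:,0],b[:,1]))
E
python3 sfit.py
```

```text
(np.float64(3.4435637071097767), np.float64(0.9920838585005972), np.float64(244.2137709929216), array([ 0.032,  0.016,  0.013,  0.008,  0.004, -0.004, -0.032, -0.033,
       -0.024, -0.009, -0.   ,  0.011,  0.009, -0.005,  0.003,  0.018,
        0.031,  0.032,  0.021, -0.003, -0.026, -0.038, -0.025]))
(np.float64(3.493980005611881), np.float64(0.9922280012843372), np.float64(248.45882709559666), array([ 0.009,  0.01 , -0.   , -0.021, -0.015, -0.004,  0.012,  0.018,
        0.014, -0.002, -0.015, -0.016,  0.01 ]))
```

```bash
cat >> sfit.py <<'E'
from scipy.optimize import least_squares
def m(x,th): 
    d=np.radians(th-x[2]); R=9.0; e=x[3]
    return x[0]+2*np.pi/10*(e*np.cos(d)+np.sqrt(R**2-(e*np.sin(d))**2)-R)+x[4]*0
for sel in (a,a[a[:,0]>20],b):
    s=least_squares(lambda x:m(x,sel[:,0])-sel[:,1],[3.5,0,244,1.6,0]); print(s.x.round(3),s.fun.round(3))
E
python3 sfit.py | tail -12
```

```text
(np.float64(3.4435637071097767), np.float64(0.9920838585005972), np.float64(244.2137709929216), array([ 0.032,  0.016,  0.013,  0.008,  0.004, -0.004, -0.032, -0.033,
       -0.024, -0.009, -0.   ,  0.011,  0.009, -0.005,  0.003,  0.018,
        0.031,  0.032,  0.021, -0.003, -0.026, -0.038, -0.025]))
(np.float64(3.493980005611881), np.float64(0.9922280012843372), np.float64(248.45882709559666), array([ 0.009,  0.01 , -0.   , -0.021, -0.015, -0.004,  0.012,  0.018,
        0.014, -0.002, -0.015, -0.016,  0.01 ]))
[3.476000e+00 1.708211e+03 2.431920e+02 1.578000e+00 0.000000e+00] [-0.013 -0.018 -0.006  0.002  0.012  0.017  0.002  0.001  0.006  0.015
  0.013  0.011 -0.004 -0.03  -0.026 -0.016  0.004  0.016  0.017  0.006
 -0.006 -0.01   0.008]
[   3.469 -244.035  242.515    1.575    0.   ] [-0.009  0.001  0.008 -0.003 -0.003  0.003  0.013  0.012  0.012 -0.002
 -0.026 -0.023 -0.012  0.008  0.018  0.019  0.006 -0.008 -0.014  0.001]
[  3.471 732.087 242.567   1.572   0.   ] [ 0.015  0.014  0.    -0.025 -0.021 -0.011  0.008  0.018  0.018  0.005
 -0.009 -0.015  0.   ]
```

A model that includes the ball-on-shaft geometry fits the data well: bow 1.58 mm, peak at 243°, so 9° more on this stroke.

Run:
```python
from h import *
stroke([-58,-61,-63.5],v=.03)
p,n,a,f=rd('w10'); print(n,f)
```

```text
[(-58, 4.653, 0.9), (-61, 1.512, 0.7), (-63.5, 4.654, 1.5)] 9810 28.28
4.65377824947248 [-1.19027826 -1.41998611  0.11227393]
```

View pics/w10.png

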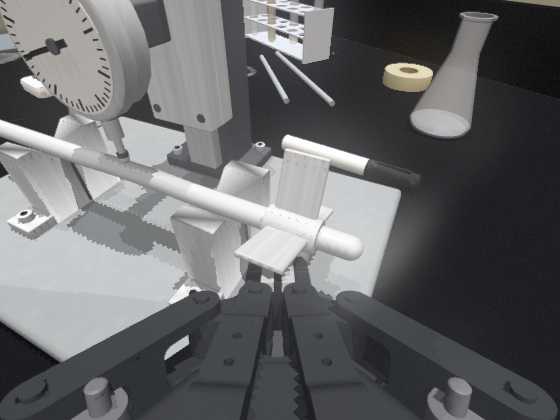

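The dial is partly out of frame at this pose, so the reader failed there. I'll retreat along the tool axis and read again with the whole dial in view.

Run:
```python
from h import *
T,e,M=tcp_for(Cblade(-63.5),B,PSI)
arm.move_straight(list(T+[0,0,.002]),e,v=.05)
arm.move_straight(list(T+[0,0,.002]-.06*M[:,0]),e,v=.2)
arm.move_straight(list(T+[0,0,.05]-.07*M[:,0]),e,v=.2)
p,n,a,f=rd('w11'); print(n,a,f,arm.current_t()); needle(p,'r11')
```

```text
4.4418109782940185 6181 [ 0.39885567 -0.81062475  0.47014011] 29.5
```

View pics/r11.png

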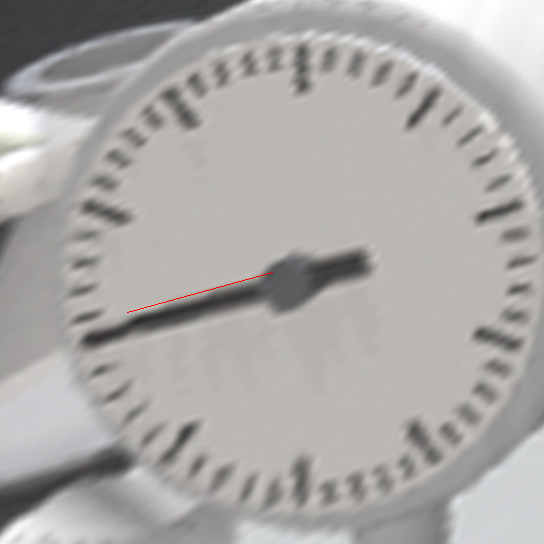

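View pics/w11.png

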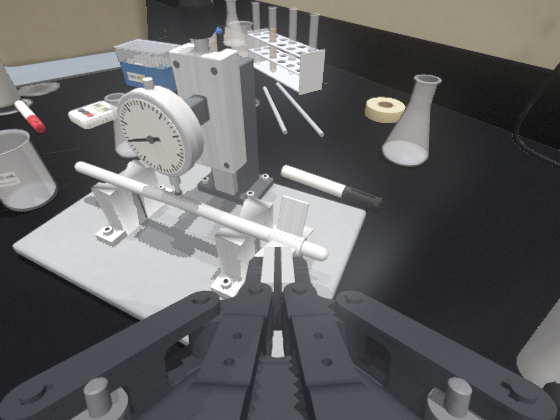

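```bash
cat >> sfit.py <<'E'
print('joint')
k=np.r_[np.zeros(len(d)),np.ones(len(d2)),2*np.ones(len(d3))]
al=np.r_[[x[0] for x in d],[x[0] for x in d2],[x[0] for x in d3]]
def th(x,al,k):
    a=np.radians(al); return 90*k-al-np.degrees((x[3]*np.sin(a)+x[4]*np.cos(a))/31)  # dx,dz mm: finger actual offset, higher -> less turned
def mm(x,t):
    dd=np.radians(t-x[2]); R=9.; e=x[1]
    return x[0]+.6283*(e*np.cos(dd)+np.sqrt(R**2-(e*np.sin(dd))**2)-R)
for w in (.5,1,2,5):
    s=least_squares(lambda x:np.r_[(mm(x,th(x,al,k))-a[:,1])/.01,x[3]/w,x[4]/w],[3.47,1.58,243,0,0])
    print(w,s.x.round(2),'theta now',th(s.x,np.array([-63.5]),2).round(1),(s.fun[:-2]*.01).round(3))
E
python3 sfit.py | sed -n '/joint/,$p'
python3 - <<'E'
import cv2
a=cv2.imread('pics/w11.png')[170:290,210:350]; cv2.imwrite('pics/w11z.png',cv2.resize(a,None,fx=5,fy=5,interpolation=cv2.INTER_CUBIC))
E
```

```text
joint
0.5 [  3.48   1.58 242.11   0.48   0.76] theta now [243.7] [-0.01  -0.016 -0.007  0.     0.009  0.014  0.002 -0.     0.004  0.013
  0.011  0.012 -0.    -0.021 -0.015 -0.026 -0.003  0.011  0.015  0.007
 -0.003 -0.007  0.009]
1 [  3.48   1.58 239.59   0.27   2.18] theta now [242.1] [-0.009 -0.015 -0.006 -0.     0.007  0.012  0.002 -0.     0.004  0.012
  0.01   0.01  -0.    -0.018 -0.009 -0.024 -0.005  0.008  0.013  0.006
 -0.003 -0.005  0.011]
2 [  3.47   1.58 234.31  -0.47   5.09] theta now [238.5] [-0.007 -0.013 -0.005 -0.     0.006  0.009  0.002 -0.     0.004  0.011
  0.007  0.007 -0.002 -0.015 -0.001 -0.017 -0.005  0.004  0.008  0.002
 -0.003 -0.003  0.012]
5 [  3.47   1.58 228.03  -1.41   8.54] theta now [234.1] [-0.005 -0.01  -0.003  0.     0.004  0.005  0.002  0.001  0.003  0.009
  0.003  0.002 -0.004 -0.012  0.008 -0.007 -0.004 -0.     0.002 -0.002
 -0.004 -0.001  0.013]
```

View pics/w11z.png

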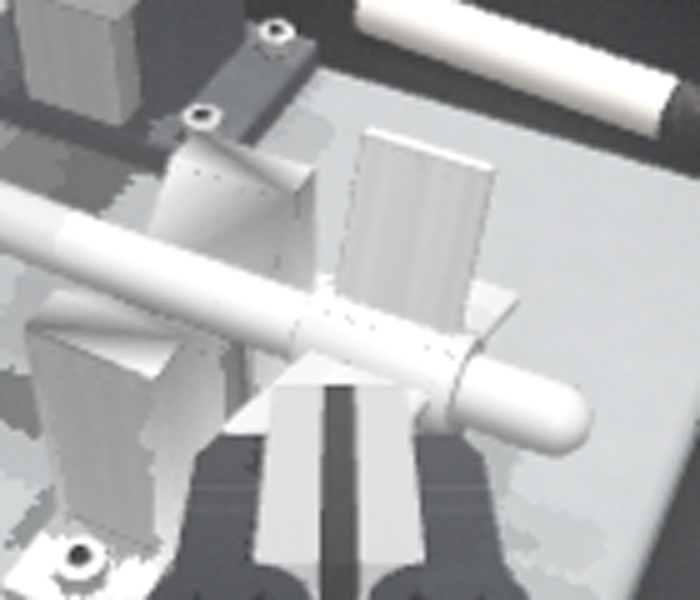

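Run:
```python
from h import *
p=cap('wrist','w12')
f=lambda x,y:np.array([(x+.5)/5-.5+210,(y+.5)/5-.5+170])
# visible top edge corners (far edge of the blade end at -x face): blade upper-left (371,128)=+y end, right (493,165)=-y end
for g in (10,15,20,25,30,35):
    a=np.radians(g)
    pr=[]
    for y in (-.094,-.116):
        for s in (1,-1):
            X=np.array([.038*np.sin(a)+s*.0015*np.cos(a),y,.062+.038*np.cos(a)-s*.0015*np.sin(a)])
            pr.append(((proj(p,b2w(X))-[210,170]+.5)*5-.5).round(0).tolist())
    print(g,pr)
print('shaft end',((proj(p,b2w([0,-.143,.062]))-[210,170]+.5)*5), 'hub axis',((proj(p,b2w([0,-.119,.062]))-[210,170]+.5)*5))
```

```text
10 [[327.0, 114.0], [318.0, 123.0], [458.0, 155.0], [451.0, 164.0]]
15 [[336.0, 107.0], [328.0, 114.0], [466.0, 147.0], [459.0, 154.0]]
20 [[345.0, 101.0], [337.0, 106.0], [474.0, 140.0], [467.0, 146.0]]
25 [[353.0, 98.0], [346.0, 101.0], [481.0, 136.0], [474.0, 140.0]]
30 [[361.0, 96.0], [354.0, 97.0], [487.0, 134.0], [481.0, 136.0]]
35 [[368.0, 95.0], [361.0, 95.0], [492.0, 133.0], [487.0, 133.0]]
shaft end [586.14981742 414.54602101] hub axis [445.1618417 364.1173972]
```

Run:
```python
from h import *
p=cap('wrist')
Z=lambda X:((proj(p,b2w(X))-[210,170]+.5)*5-.5).round(0).tolist()
for g in (0,5,40,50,60):
    a=np.radians(g)
    print(g,[Z([.038*np.sin(a),y,.062+.038*np.cos(a)]) for y in (-.094,-.116)],'+x blade',[Z([.038*np.cos(a),y,.062-.038*np.sin(a)]) for y in (-.094,-.116)],'-x blade',[Z([-.038*np.cos(a),y,.062+.038*np.sin(a)]) for y in (-.094,-.116)])
p0=cv2.imread('pics/w7.png')[170:290,210:350]; cv2.imwrite('pics/w7z.png',cv2.resize(p0,None,fx=5,fy=5,interpolation=cv2.INTER_CUBIC))
```

```text
0 [[304.0, 139.0], [438.0, 181.0]] +x blade [[401.0, 178.0], [514.0, 213.0]] -x blade [[194.0, 478.0], [324.0, 532.0]]
5 [[314.0, 127.0], [447.0, 168.0]] +x blade [[401.0, 192.0], [512.0, 227.0]] -x blade [[193.0, 464.0], [325.0, 517.0]]
40 [[372.0, 95.0], [496.0, 132.0]] +x blade [[379.0, 302.0], [487.0, 339.0]] -x blade [[214.0, 328.0], [351.0, 379.0]]
50 [[383.0, 101.0], [505.0, 137.0]] +x blade [[368.0, 335.0], [476.0, 373.0]] -x blade [[228.0, 284.0], [366.0, 334.0]]
60 [[392.0, 113.0], [511.0, 149.0]] +x blade [[356.0, 368.0], [463.0, 407.0]] -x blade [[245.0, 242.0], [383.0, 289.0]]
```

View pics/w7z.png

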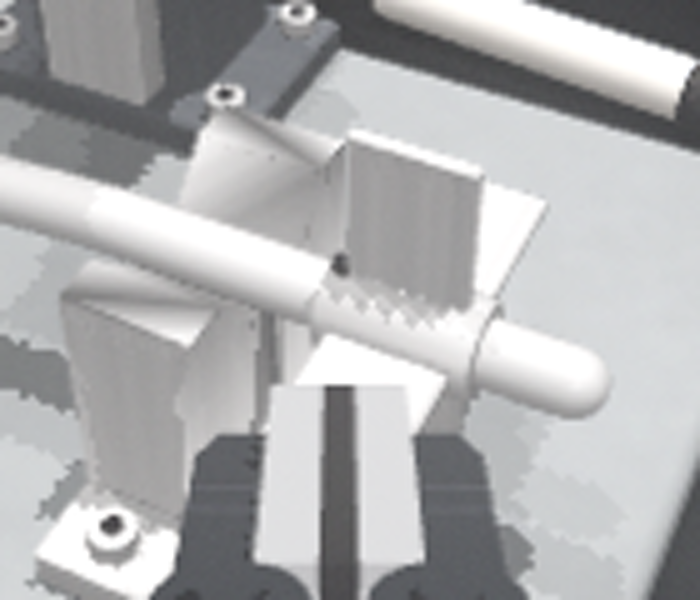

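Run:
```python
from h import *
p=cap('wrist')
# rebuild w7's camera: pose T(al=5,gap .02)-.06d
P=np.array(arm.current_ee_pos()); Mt=Ro.from_euler('xyz',arm.current_orientation()).as_matrix()
Rc=np.array(p['R']); ct=Mt.T@(-Rc.T@np.array(p['t'])-P); A=Rc@Mt
T,e,M=tcp_for(Cblade(5,gap=.02),25,26); T=T-.06*M[:,0]; R=A@M.T; p7=dict(p,R=R,t=-R@(T+M@ct))
def d(pp,g,y):
    a=np.radians(g); q=[proj(pp,b2w([r*np.sin(a)-.0015*np.cos(a),y,.062+r*np.cos(a)+.0015*np.sin(a)])) for r in (.012,.038)]
    v=q[1]-q[0]; return round(float(np.degrees(np.arctan2(v[0],-v[1]))),1), (5*v).round().tolist()
for g in (-5,0,5): print('w7',g,d(p7,g,-.094),d(p7,g,-.116))
for g in (10,15,20,25,30,35): print('w11',g,d(p,g,-.094),d(p,g,-.116))
print('obs w7',np.degrees(np.arctan2(-2,138)),np.degrees(np.arctan2(12,130)),'obs w11',np.degrees(np.arctan2(33,162)),np.degrees(np.arctan2(22,165)))
```

```text
w7 -5 (-3.6, [-7.0, -115.0]) (1.5, [3.0, -115.0])
w7 0 (-0.2, [-0.0, -124.0]) (4.2, [9.0, -125.0])
w7 5 (2.7, [6.0, -132.0]) (6.5, [15.0, -134.0])
w11 10 (4.4, [11.0, -138.0]) (7.6, [19.0, -140.0])
w11 15 (6.8, [17.0, -144.0]) (9.5, [24.0, -146.0])
w11 20 (9.0, [23.0, -148.0]) (11.1, [30.0, -150.0])
w11 25 (11.0, [29.0, -150.0]) (12.7, [35.0, -154.0])
w11 30 (12.9, [35.0, -152.0]) (14.1, [39.0, -155.0])
w11 35 (14.6, [40.0, -152.0]) (15.4, [43.0, -156.0])
obs w7 -0.8303154862580109 5.2738959573517645 obs w11 11.513831184487012 7.594643368591445
```

The blade lean in the picture (about 19–20°, against 26.5° commanded) shows that the yawed finger edge turned the shaft a little further than commanded on steep blades. I'll refit with that effect included.

```bash
cat >> sfit.py <<'E'
print('yaw')
def corr(al):
    s=np.sin(np.radians(al)); return np.where(s<0,np.degrees(3.9*-s/31),np.degrees(6.3*s/31))
for w in (.01,.5,1):
    s=least_squares(lambda x:np.r_[(mm(x,th(x,al,k)+corr(al))-a[:,1])/.01,x[3]/w,x[4]/w],[3.47,1.58,243,0,0])
    tn=th(s.x,np.array([-63.5]),2)+corr(np.array([-63.5]))
    print(w,s.x.round(2),'theta now',tn.round(1),(s.fun[:-2]*.01).round(3),'peak',mm(s.x,s.x[2]).round(3))
E
python3 sfit.py | sed -n '/yaw/,$p'
```

```text
yaw
0.01 [  3.47   1.57 245.61  -0.    -0.  ] theta now [249.9] [ 0.009 -0.009 -0.009 -0.008 -0.002  0.004  0.003  0.001  0.001 -0.002
  0.     0.009  0.009  0.001  0.015 -0.006 -0.021 -0.02   0.002  0.007
  0.004  0.     0.011] peak 4.462
0.5 [ 3.4700e+00  1.5800e+00  2.4562e+02 -6.0000e-01 -1.6000e-01] theta now [249.1] [ 0.006 -0.01  -0.008 -0.006  0.     0.006  0.003  0.003  0.002 -0.001
  0.001  0.007  0.005 -0.007  0.005  0.004 -0.013 -0.016  0.003  0.005
  0.001 -0.002  0.01 ] peak 4.463
1 [ 3.4700e+00  1.5800e+00  2.4559e+02 -7.7000e-01 -1.9000e-01] theta now [248.8] [ 0.005 -0.01  -0.008 -0.005  0.001  0.007  0.003  0.003  0.003 -0.
  0.001  0.007  0.003 -0.009  0.002  0.007 -0.011 -0.015  0.003  0.005
  0.    -0.003  0.01 ] peak 4.463
```

The refit has residuals around 0.01 rad. It puts the shaft 3–4° past the peak, which costs only about 0.002 rad of needle. A nudge back couldn't be measured any better than that, so I'll leave it, clear the robot, do a final check and hand in.

Run:
```python
from h import *
P=np.array(arm.current_ee_pos()); e,M=orif(B,PSI)
arm.move_straight(list(P-.05*M[:,0]+[0,0,.02]),e,v=.15)
arm.hold(.5)
for i in range(2):
    p,n,a,f=rd('w13'); print(n,a,f.round(2))
    arm.hold(.5)
print(arm.current_t())
```

```text
4.443855152630686 6288 [-0.03  0.48 -0.02]
4.444143034542366 6296 [ 0.1   0.09 -0.33]
31.8
```

View pics/w13.png

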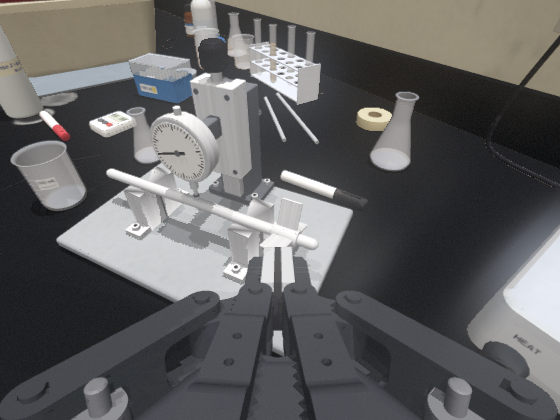

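The needle is steady at 4.44 rad, pointing at about (165,154). The shaft lies in both V-blocks, the plunger presses on it, the bystanders are untouched and the gripper is clear.

```bash
python3 -c "
from h import *
print(arm.sign_off(), arm.current_t())"
```

```text
the job is handed in; nothing more can be done
the job is handed in; nothing more can be done
```

I handed the job in at about 32 s. The shaft is at rest in both V-blocks with its high side up under the pressing plunger, to within a few degrees.

- **Setting the dial:** I lowered the slide by its knob until the needle read 2.96 rad (about 4.7 mm, roughly half way round), then let go.
- **Turning the shaft:** I turned it about 250° by its blades in three gentle arc pushes. The arm's force readings stayed around 1–2 N. The needle fell to 2.48 rad, then rose to about 4.44.
- **Finding the peak:** The readings fit a bow of 1.58 mm, against the stated 1.6 mm, with a peak of about 4.46 rad.
- **Last check:** With the gripper clear, the needle held at 4.44 rad over two readings. The shaft looked seated in both V-blocks, and the marker, flask and beaker were untouched.

**What disagreed:**
- **Shaft angle:** The blade lean in the picture (about 20°) did not match the commanded 26.5°. I put this down to the finger being yawed. With that corrected, the fit puts the shaft 3–4° past the peak, which costs about 0.002 rad of needle. I left it there.
- **Peak not bracketed:** I placed the peak from the fit. I did not confirm it by turning well past it and watching the needle fall.
- **Failed readings:** The last in-push needle readings failed because the dial was partly out of frame, so I read it again after retreating.

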